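# Release and run the loading shuttle

### The job

Release the blue shuttle of the loading fixture and run it in: with one fingertip press the yellow spring catch bar down, and while it stays down push the bolt's red handle with the other fingertip until the bolt is fully drawn back to its stop; then let the catch spring up again. After that push the shuttle, by the upright plate at its end, along its rail to the far stop. Only push and press: grasp and lift nothing, keep your fingers off the bronze bush that rides on the shuttle, and leave the loose pieces around the fixture where they are.

Things in the scene. Friction and masses are not known exactly. Their poses are not given: they have to be found in the camera images.
- fixture: Loading fixture, fixed to the bench: aluminium base plate 190 x 200 mm, 10 mm thick. Origin at bench height; base plate spans x -87..103, y -110..90 mm in this frame; x (away from the robot at yaw 0), y (left), z up. All fixture measures below are in this frame, mm, as it stands at the start. Catch, bolt and shuttle slide along its axes. Dark guides bridge the bolt bar at x -70 and x 10 (tops at z 47).
- catch_top (a point): Centre of the flat top face of the yellow spring catch bar, at (-16, 32, 60). The bar is 92 mm long (along x) and 30 mm wide (along y), so a fingertip can slide along it in x while pressing it. It goes straight down 8 mm (top at z 52) against a spring: 3.6 N to start, 7.2 N fully down, then a hard stop.
- catch (a joint): Travel of the catch, m: 0 up (locks the bolt), 0.008 fully down. The bolt is free only from about 0.006. It springs up by itself when let go, but is kept down by the bolt while the bolt is between 1 and 22 mm drawn; once the bolt is drawn farther the catch rises behind it and locks it drawn.
- bolt_handle (a point): Centre of the red upright bolt handle, at (-20, -28, 62): 8 mm thick (along x), 28 mm wide (along y), z 42 to 82. It is 60 mm to the right (-y) of the catch bar's centre line. Push on its far face (+x side) towards -x to draw the bolt. Beside the handle and the catch bar nothing is higher than z 48 within x -87..38.
- bolt (a joint): Draw of the bolt, m: 0 shot (its nose sits in the keeper of the shuttle and blocks it), 0.036 fully drawn at its stop (handle moves along -x of the fixture). Friction about 1.5 N, no spring.
- push_plate (a point): Middle of the outer (right, -y) face of the upright blue push plate at the right end of the shuttle, at (70, -88, 48) at the start: plate 42 mm wide (along x), 6 mm thick, z 16 to 66. Push it towards +y. Beyond it on the right there is only the base plate (z 10) and the rail (z 16, 20 mm wide).
- shuttle (a joint): Travel of the blue shuttle along the rail, m: 0 at the start (blocked by the bolt apart from about 2 mm of play), 0.060 at the far stop, towards +y of the fixture. Friction about 1.5 N, with damping.
- nest (a point): Centre of the seat of the bush on the shuttle, at (70, -26, 26) at the start; moves with the shuttle.
- bush: Loose bronze flanged bush, 47 mm across and 32 mm high, standing flange down in the nest of the shuttle (low rim); origin at the centre of its underside. It rides along.
- gauge_pin: Loose steel gauge pin standing at the right of the fixture, diameter 22, 45 mm high; origin at the centre of its underside. Bystander.
- v_block: Loose grey V-block at the left of the fixture, 42 x 45 x 35 mm; origin at the centre of its underside. Bystander.
- plain_ring: Loose steel ring lying in front of the fixture, 44 mm across, 15 mm high; origin at the centre of its underside. Bystander.
There are look-alikes about, which are no part of the job. There is more than one size of the bush; the job needs the middle-sized.

How it is judged:
By the outcome, as a careful person would: the job done as asked, in the order asked, and still so for the second after the job is handed in, with the robot touching nothing.
It also fails if it takes over 45 s, if anything falls off the work surface, if the arm or the gripper's body presses on something with over 40 N, if the wrist force passes 120 N, or if a joint passes its speed limit or range.

### The arm

A 6-joint arm with a two-finger parallel gripper is mounted at the origin on a cart in front of the work surface, level with it; the furniture and walls round the work are solid. World frame = base frame: x ahead of the robot, y to its left, z up, the work surface at z = 0. Lengths are in mm, angles in rad, forces in N, time in s.
With the tool pointing down it reaches from about 275 to 750 mm from the base axis. Payload 10.2 kg.
Tool frame: the origin (TCP) lies on the centre line of the jaws, within the pads' length; the fingertips stand 17 mm ahead of it and the grasp point (between the pads) lies 2 mm behind it; z points along the fingers, y is the line along which they close (so a half turn about z gives the same grasp; the last joint's range is limited). The gripper opens to 85 mm and grips with 20 to 120 N. Pads are 22 mm wide; open, the fingers measure 114 mm over their backs; the gripper's body (76 mm by 85 mm) begins 54 mm behind the grasp point. The pads swing forward as they close: fully open they stand 13 mm farther back than shut.
Start: joints at [-1.367, 0.313, 1.498, -0, 1.331, -0.223], TCP at [217.317, -477.916, 210.694] pointing down, gripper open.
Joint ranges: [-2.94, 2.94], [-0.97, 2.17], [0.19, 2.56], [-1.23, 4.37], [0.02, 3.11], [-2.88, 2.88]. Speed limits (rad/s): [2.39, 2.39, 3.01, 3.14, 3.14, 3.14].

### API

Orientations are given as a unit quaternion [w, x, y, z].
In Python, from rig import ctrl gives the robot as it stands. The module is installed in compiled form; this text tells all that it offers.
- The arm moves only by the shell command python3 -m jog 'ROWS' [FORCE]. ROWS is JSON, a list of rows, each an object with "delta_pos": the shift along the world's x, y, z in mm, a list of three; "angular": the turn, a rotation vector about the world's x, y, z in rad, a list of three; "fingers": the opening, from 0 (shut) to 1 (fully open). In form: [{"delta_pos": [tx, ty, tz], "angular": [rx, ry, rz], "fingers": fingers}, ...]. A call has 1 to 10 rows; each row is the pose to reach, as a shift and turn from the pose commanded when the call began; what a row does not reach only later rows make up. A row lasts 1/8 s, in which the tool goes at most 62.5 mm and 10.7 degrees, less where a joint would pass 70% of its speed; a pose out of reach is approached as far as the arm can. A call with a gripper value outside its range is refused whole. The fingers move at their own pace and stop on an object; FORCE is the grip in N (left out, the last holds). Time passes only in rows, so rows that repeat a pose let the fingers close. It gives the time, the measured TCP pose, the force, the opening and the grip force at its end, in the units of the state.
- ctrl.sense(): the state, without advancing time (a new reading comes with each control period).
- ctrl.capture(name): name is "side" or "top"; returns a dict with "pixels" (400x640x3 uint8, blue, green, red), "fx", "fy", "cx", "cy" (pixels), "dist" ([k1, k2, p1, p2, k3] as OpenCV has them; the pictures are not rectified), "R" (3x3) and "t" (3): a world point X has camera coordinates R X + t. Camera axes: x right, y down, z forward; pixel columns grow to the right and rows downward; lengths in mm; the calibration is good to about 2 mm. A picture is of the moment at which its call begins. There is no depth.
- ctrl.finish_job(): hands the job in; it is judged then, once.
The state is a dict: "time_s": time; "joints": joint angles; "dq": joint speeds; "tau": joint torques, N m; "eef_pos": TCP position; "ee_rot": TCP orientation; "force": force on the tool from outside, world axes, zero at the start; "wrist_torque": the same for the moment, N m; "grip_width": opening from 0.0 (shut) to 1.0 (fully open); "grip_force": force on a finger pad.
Only numpy, scipy, OpenCV 4.12 (cv2) and the standard library are available. Lean on these libraries where they do the work, as an engineer would, in place of code of your own. Each camera call takes 0.05 s, during which the arm holds its last target. There are 200 camera calls.

## Working session

There is one attempt and no reset: what is moved stays moved. The work goes in short steps, Python scripts to look and compute and a shell command to move; the robot and the scene stay as the last step left them, time stands still between calls to the robot, and variables do not carry over. Pictures are saved under pics/ and viewed, at most 12 in all, crops included, and the job is handed in when it is done.

```bash
mkdir -p pics; python3 - <<'E'
from rig import ctrl
import cv2
for n in("top","side"):
    c=ctrl.capture(n); cv2.imwrite(f"pics/{n}0.png",c["pixels"])
    print(n,c["fx"],c["cx"],c["R"],c["t"],c["dist"])
s=ctrl.sense(); print(s)
E
```

```text
top 497.21944756274695 315.18291539606554 [[-7.39523698e-03 -9.99972540e-01 -4.78384291e-04]
 [-9.78558176e-01  7.33534164e-03 -2.05839961e-01]
 [ 2.05837817e-01 -1.05410843e-03 -9.78585552e-01]] [   8.81170558  535.86518493 1008.60423157] [-0.14677303  0.          0.          0.          0.        ]
side 495.27931802205984 328.4457243206442 [[ 0.91237382  0.40934752 -0.00293614]
 [ 0.29401397 -0.66026973 -0.69108586]
 [-0.28483293  0.62966538 -0.72276671]] [-457.49702577 -114.5295416  1069.63356616] [-0.05676658  0.          0.          0.          0.        ]
{'time_s': 0.1, 'joints': array([-1.36738934e+00,  3.13398858e-01,  1.49830432e+00,  1.96870188e-06,
        1.33097971e+00, -2.23414243e-01]), 'dq': array([-0.00011271, -0.00047049, -0.00204575, -0.00153168, -0.00233791,
       -0.00014053]), 'tau': array([ 2.63318318e-03, -4.12899041e+01, -2.60144806e+01, -1.60466516e-04,
        3.07041380e-03,  1.12158457e-05]), 'eef_pos': array([ 217.2751516 , -477.6822947 ,  210.21122629]), 'ee_rot': array([-5.45081038e-04,  9.77314156e-01,  2.11794108e-01,  6.40906994e-06]), 'force': array([-0.23519443,  0.51664335,  0.83579284]), 'wrist_torque': array([0.05134836, 0.00662548, 0.03789241]), 'grip_force': 0.0, 'grip_width': 1.000550040653547}
```

View pics/top0.png

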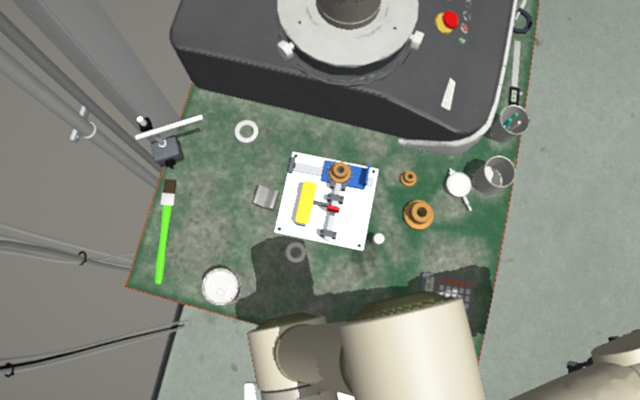

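View pics/side0.png

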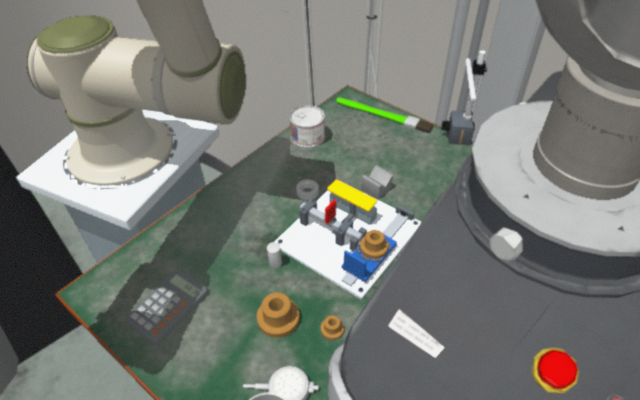

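The top view shows the fixture around (328,200), with the yellow bar at (305,203), the red handle at (332,209), the push plate at about (367,177) and the bush at (340,172). The side view shows the same layout, with the pin at (274,255), to the right of the fixture. The fixture is yawed by a small angle. Next I'll measure its pose.

```bash
cat > h.py <<'E'
import numpy as np, cv2
from rig import ctrl
def K(c): return np.array([[c["fx"],0,c["cx"]],[0,c["fy"],c["cy"]],[0,0,1]])
def ray(c,uv):
    n=cv2.undistortPoints(np.float64(uv).reshape(-1,1,2),K(c),np.float64(c["dist"])).reshape(-1,2)
    R=np.array(c["R"]); d=np.c_[n,np.ones(len(n))]@R
    return -R.T@np.array(c["t"]),d
def onz(c,uv,z):
    o,d=ray(c,uv); return o+d*((z-o[2])/d[:,2])[:,None]
def proj(c,X):
    R=np.array(c["R"]); return cv2.projectPoints(np.float64(X).reshape(-1,1,3),cv2.Rodrigues(R)[0],np.float64(c["t"]),K(c),np.float64(c["dist"]))[0].reshape(-1,2)
def big(m):
    n,l,s,ce=cv2.connectedComponentsWithStats(m.astype(np.uint8)); i=1+np.argmax(s[1:,4]); return l==i
def box(c,name):
    b={"top":(265,385,145,255),"side":(265,425,165,300)}[name]
    m=np.zeros((400,640),bool); m[b[2]:b[3],b[0]:b[1]]=1; return m
def masks(c,name):
    h=cv2.cvtColor(c["pixels"],cv2.COLOR_BGR2HSV).astype(int); H,S,V=h[...,0],h[...,1],h[...,2]; b=box(c,name)
    return dict(yel=big(b&(H>20)&(H<35)&(S>150)&(V>150)),red=big(b&((H<4)|(H>172))&(S>170)&(V>90)),
      blue=big(b&(H>100)&(H<125)&(S>140)),white=big(b&(S<40)&(V>190)))
def fx2w(P,x,y,yaw):
    P=np.atleast_2d(np.float64(P)); c,s=np.cos(yaw),np.sin(yaw)
    return np.c_[x+c*P[:,0]-s*P[:,1],y+s*P[:,0]+c*P[:,1],P[:,2]]
E
python3 - <<'E'
from h import *
for n in("top","side"):
    c=ctrl.capture(n); m=masks(c,n)
    for k,z in(("white",10),("yel",60)):
        v,u=np.nonzero(m[k]); p=onz(c,np.c_[u,v],z)[:,:2].astype(np.float32)
        r=cv2.minAreaRect(p); print(n,k,len(u),np.round(p.mean(0),1),np.round(r[0],1),np.round(r[1],1),round(r[2],2))
        if k=="white": print(np.round(cv2.boxPoints(r),1).tolist())
    for k in("red","blue"):
        v,u=np.nonzero(m[k]); print(k,len(u),u.min(),u.max(),v.min(),v.max(),u.mean(),v.mean())
E
```

```text
top white 5054 [534.1 -20.2] [546.9 -21. ] [201.9 191.8] 77.78
[[431.79998779296875, -99.4000015258789], [619.2999877929688, -140.0], [662.0, 57.400001525878906], [474.6000061035156, 98.0]]
top yel 506 [531.7  26. ] [531.3  24.6] [29.4 87.9] 77.66
red 53 327 338 205 211 332.3207547169811 208.28301886792454
blue 324 347 369 165 188 358.4691358024691 177.15123456790124
side white 4520 [551.2 -53.3] [547.7 -30.3] [217.3 193.2] 77.91
[[430.5, -116.30000305175781], [619.2999877929688, -156.8000030517578], [664.9000244140625, 55.70000076293945], [476.0, 96.19999694824219]]
side yel 677 [537.4  21.9] [536.6  22.3] [33.2 93.3] 77.4
red 144 326 335 200 222 330.0208333333333 210.98611111111111
blue 622 342 380 249 280 359.0289389067524 265.06591639871385
```

```bash
python3 - <<'E'
from h import *
P=(541.4,-10,-0.2135)
for n in("top","side"):
    c=ctrl.capture(n); f=lambda p:np.round(proj(c,fx2w(p,*P)),1).tolist()
    print(n,"handle top corners",f([(-24,-42,82),(-24,-14,82),(-16,-42,82),(-16,-14,82),(-16,-14,42),(-16,-42,42)]))
    print("catch corners",f([(-62,17,60),(-62,47,60),(30,17,60),(30,47,60)]))
    v,u=np.nonzero(masks(c,n)["yel"]); print(cv2.boxPoints(cv2.minAreaRect(np.c_[u,v].astype(np.float32))).round(1).tolist())
    print("plate",f([(49,-88,66),(91,-88,66),(49,-88,16),(91,-88,16)]))
    if n=="top": print("pin",onz(c,[(379,239)],45).round(), "machine edge",onz(c,[(292,113),(370,133)],0).round())
    im=c["pixels"].copy(); pp=f([(-62,17,60),(-62,47,60),(30,17,60),(30,47,60),(-16,-42,82),(-16,-14,82),(49,-88,66),(91,-88,66),(-87,-110,10),(103,-110,10),(103,90,10),(-87,90,10)])
    b=(265,385,145,255) if n=="top" else (265,425,165,300)
    im=cv2.resize(im[b[2]:b[3],b[0]:b[1]],None,fx=4,fy=4,interpolation=cv2.INTER_CUBIC)
    for p in pp: cv2.circle(im,(int((p[0]+.5-b[0])*4),int((p[1]+.5-b[2])*4)),3,(255,0,255),-1)
    cv2.imwrite(f"pics/ov_{n}.png",im)
print(fx2w([(3,2,0),(70,-120,0)],*P).round(1))
E
```

```text
top handle top corners [[339.7, 210.3], [326.5, 207.6], [340.4, 206.6], [327.3, 203.9], [326.8, 207.6], [339.5, 210.2]]
catch corners [[308.3, 224.0], [294.4, 221.1], [317.2, 182.5], [303.5, 179.8]]
[[294.70001220703125, 220.6999969482422], [303.5, 181.10000610351562], [317.0, 184.10000610351562], [308.20001220703125, 223.6999969482422]]
plate [[367.1, 183.2], [370.6, 164.7], [364.8, 188.6], [368.2, 170.8]]
pin [[ 453. -131.   45.]] machine edge [[ 758.   58.    0.]
 [ 707. -124.    0.]]
side handle top corners [[321.3, 206.9], [331.1, 197.4], [325.1, 209.0], [334.8, 199.3], [334.7, 215.0], [325.3, 224.6]]
catch corners [[324.3, 187.1], [333.9, 177.9], [366.6, 209.0], [375.9, 199.0]]
[[326.0, 190.0], [332.3999938964844, 177.1999969482422], [376.3999938964844, 199.1999969482422], [370.0, 212.0]]
plate [[340.6, 250.4], [362.4, 262.9], [340.1, 268.9], [361.0, 281.2]]
[[ 544.8   -8.7    0. ]
 [ 584.4 -142.1    0. ]]
```

View pics/ov_top.png

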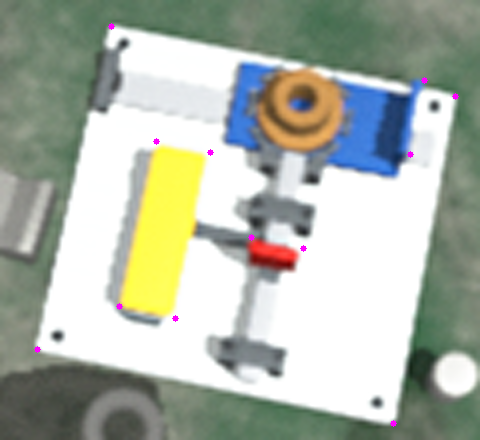

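View pics/ov_side.png

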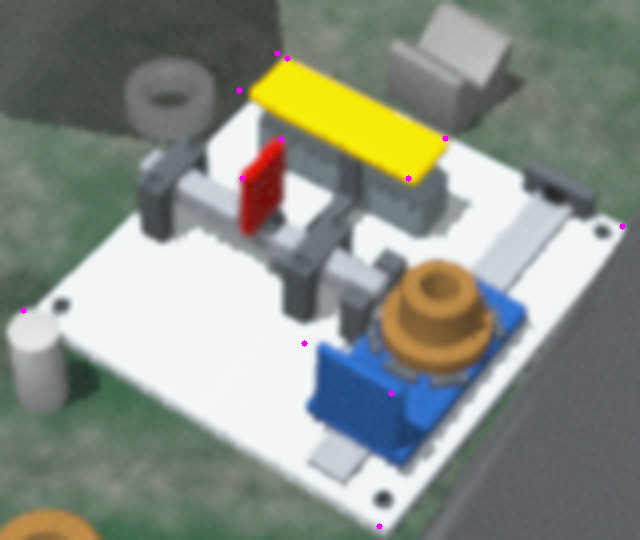

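The overlays match to within about 3 mm, and the two cameras disagree by opposite offsets, so I take the mean pose: origin (542.5, -10.5), yaw -0.2135. The pin is at (453,-131). Now I move above the catch and handle, with the fingers set 60 mm apart.

```bash
python3 -m jog '[{"delta_pos":[60,85,0],"angular":[0,0,-0.15],"fingers":0.53},{"delta_pos":[90,128,0],"angular":[0,0,-0.3],"fingers":0.53},{"delta_pos":[130,185,0],"angular":[0,0,-0.45],"fingers":0.53},{"delta_pos":[165,235,0],"angular":[0,0,-0.64],"fingers":0.53},{"delta_pos":[200,284,0],"angular":[0,0,-0.64],"fingers":0.53},{"delta_pos":[235,334,0],"angular":[0,0,-0.64],"fingers":0.53},{"delta_pos":[270,384,0],"angular":[0,0,-0.64],"fingers":0.53},{"delta_pos":[300,427,0],"angular":[0,0,-0.64],"fingers":0.53},{"delta_pos":[329.5,468.5,0],"angular":[0,0,-0.64],"fingers":0.53},{"delta_pos":[329.5,468.5,0],"angular":[0,0,-0.64],"fingers":0.53}]'
python3 -m jog '[{"delta_pos":[0,0,-50],"angular":[0,0,0],"fingers":0.53},{"delta_pos":[0,0,-95],"angular":[0,0,0],"fingers":0.53},{"delta_pos":[0,0,-95],"angular":[0,0,0],"fingers":0.53},{"delta_pos":[0,0,-95],"angular":[0,0,0],"fingers":0.53}]'
python3 - <<'E'
from h import *
s=ctrl.sense(); print(s["joints"].round(3),s["eef_pos"],s["ee_rot"],s["force"])
a=ctrl.capture("top")["pixels"][120:270,240:440]; b=ctrl.capture("side")["pixels"][130:310,240:440]
im=np.vstack([cv2.resize(a,(400,300)),cv2.resize(b,(400,300))])
im=np.hstack([cv2.resize(a,(400,300)),cv2.resize(b,(400,360))[:300]]) if 0 else np.hstack([cv2.copyMakeBorder(cv2.resize(a,(400,300)),0,60,0,0,cv2.BORDER_CONSTANT),cv2.resize(b,(400,360))])
cv2.imwrite("pics/hover.png",im)
E
```

```text
time_s: 1.55
eef_pos: [547.8, -6.7, 210.3]
ee_rot: [-0.0, 0.995, -0.105, -0.0]
force: [0.1, -1.2, -0.3]
grip_width: 0.529
grip_force: 0.0
time_s: 2.05
eef_pos: [547.7, -10.0, 117.7]
ee_rot: [0.0, 0.994, -0.107, 0.001]
force: [0.2, -0.1, 0.1]
grip_width: 0.53
grip_force: 0.0
[-0.232  0.449  1.557 -0.     1.132  1.552] [547.7201976  -10.03916427 117.66690631] [ 2.22787993e-04  9.94295272e-01 -1.06653735e-01  1.35759522e-03] [ 0.21033885 -0.07565788  0.07584019]
```

View pics/hover.png

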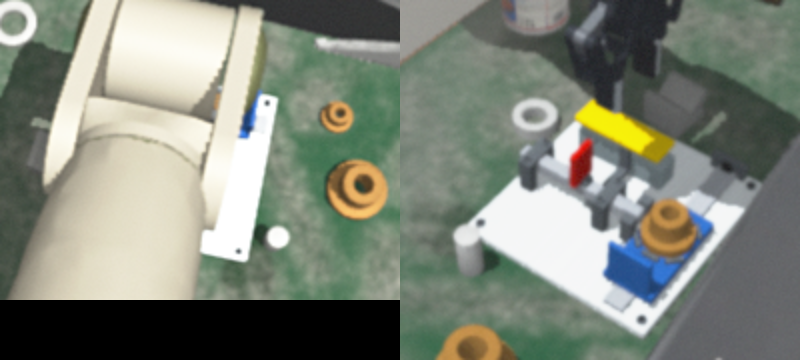

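```bash
python3 - <<'E'
from h import *
P=(542.5,-10.5,-0.2135)
c=ctrl.capture("side")
for z in (100,):
  q=proj(c,fx2w([(x,y,z) for y in(-28,32) for x in(-7,4,15)],*P)); print(((q-[240,130])*2+[400,0]).round(0).tolist(), q.round(1).tolist())
im=cv2.resize(c["pixels"][110:230,280:440],None,fx=4,fy=4,interpolation=cv2.INTER_CUBIC)
for p in q: cv2.circle(im,(int((p[0]+.5-280)*4),int((p[1]+.5-110)*4)),3,(255,0,255),-1)
cv2.imwrite("pics/hover2.png",im)
E
```

```text
[[590.0, 139.0], [600.0, 144.0], [611.0, 150.0], [630.0, 99.0], [641.0, 104.0], [652.0, 109.0]] [[334.8, 199.4], [340.2, 202.2], [345.7, 205.1], [355.2, 179.3], [360.4, 181.9], [365.8, 184.5]]
```

View pics/hover2.png

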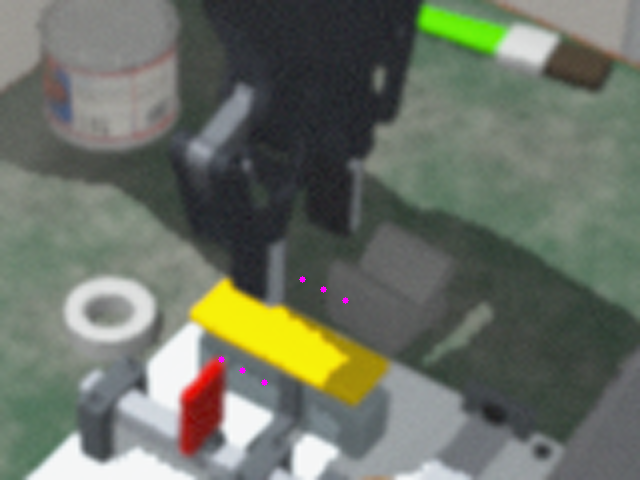

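The tips appear about 20 px higher in the side view than my projection predicts, at (347,186) and (367,167). I'll descend 30 mm, which is still clear by the kinematics, and compare again.

```bash
python3 -m jog '[{"delta_pos":[0,0,-15],"angular":[0,0,0],"fingers":0.53},{"delta_pos":[0,0,-30],"angular":[0,0,0],"fingers":0.53},{"delta_pos":[0,0,-30],"angular":[0,0,0],"fingers":0.53}]'
python3 - <<'E'
from h import *
P=(542.5,-10.5,-0.2135)
c=ctrl.capture("side"); s=ctrl.sense(); print(s["eef_pos"],s["force"])
q=proj(c,np.vstack([fx2w([(15,y,s["eef_pos"][2]-12) for y in(-35.5,24.5)],*P),s["eef_pos"][None]]))
print(q.round(1).tolist())
im=cv2.resize(c["pixels"][110:230,280:440],None,fx=4,fy=4,interpolation=cv2.INTER_CUBIC)
for p in q: cv2.circle(im,(int((p[0]+.5-280)*4),int((p[1]+.5-110)*4)),3,(255,0,255),-1)
cv2.imwrite("pics/hover3.png",im)
E
```

```text
time_s: 2.58
eef_pos: [545.9, -9.2, 84.1]
ee_rot: [-0.0, 0.994, -0.106, -0.002]
force: [-0.1, 0.0, 1.1]
grip_width: 0.529
grip_force: 0.0
[546.46953265  -9.33123142  84.946109  ] [ 0.25908133  0.1162001  -0.30699912]
[[342.7, 218.8], [362.6, 198.1], [350.1, 198.0]]
```

View pics/hover3.png

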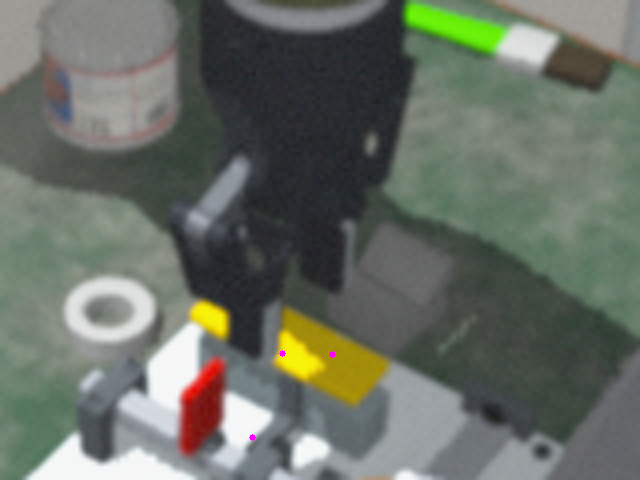

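Numerically the tips sit about (3,-17) px from where the reported TCP puts them, so I'll use small downward steps and let contact force settle the tip height.

```bash
for i in 1; do python3 -m jog '[{"delta_pos":[0,0,-4],"angular":[0,0,0],"fingers":0.53},{"delta_pos":[0,0,-8],"angular":[0,0,0],"fingers":0.53},{"delta_pos":[0,0,-8],"angular":[0,0,0],"fingers":0.53}]' | egrep 'pos|force:'; done
python3 - <<'E'
from h import *
c=ctrl.capture("side"); t=ctrl.capture("top"); s=ctrl.sense(); e=s["eef_pos"]; print(e,s["force"])
def ov(c,b,pts):
    im=cv2.resize(c["pixels"][b[2]:b[3],b[0]:b[1]],None,fx=2,fy=2,interpolation=cv2.INTER_CUBIC)
    im=cv2.convertScaleAbs(im,alpha=1.5,beta=20)
    for p in proj(c,pts): cv2.circle(im,(int((p[0]+.5-b[0])*2),int((p[1]+.5-b[2])*2)),2,(255,0,255),-1)
    return im
a=np.array([0.212,0.977,0])
pts=np.array([e+[0,0,z]+a*k for z in(-12,0,56,150,250) for k in(-38,0,38)])
cv2.imwrite("pics/axis.png",np.hstack([ov(c,(240,440,0,300),pts),ov(t,(220,420,0,300),pts)]))
print(proj(c,pts).round(0).tolist())
E
```

```text
eef_pos: [546.7, -9.4, 77.4]
force: [-0.7, -0.1, -0.5]
grip_force: 0.0
[546.86914484  -9.4088428   77.76514219] [ 0.16919607 -0.42954685 -0.24483774]
[[337.0, 219.0], [350.0, 206.0], [362.0, 193.0], [337.0, 214.0], [350.0, 201.0], [362.0, 188.0], [338.0, 191.0], [351.0, 177.0], [364.0, 165.0], [338.0, 145.0], [353.0, 132.0], [367.0, 120.0], [339.0, 86.0], [355.0, 74.0], [371.0, 62.0]]
```

View pics/axis.png

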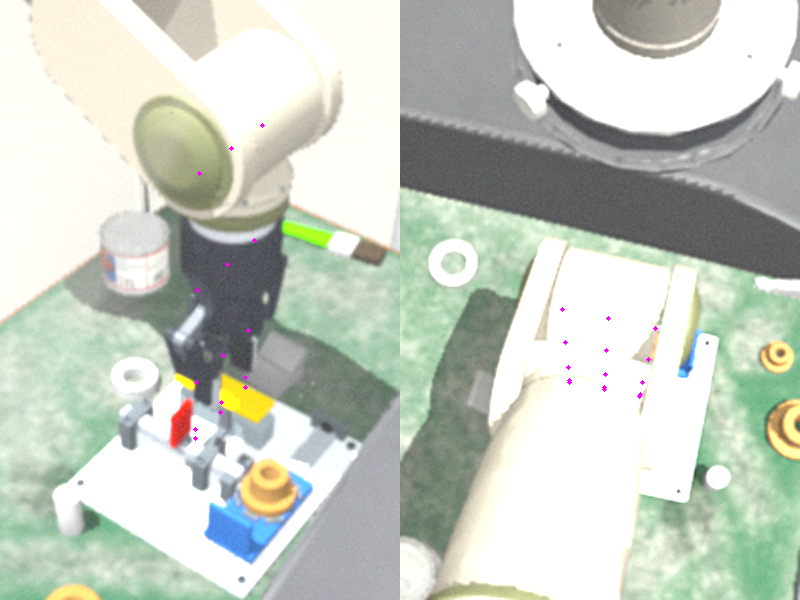

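The lateral fit is good in both views; only the height is in doubt. I'll continue down in small force-checked steps.

```bash
python3 -m jog '[{"delta_pos":[0,0,-3],"angular":[0,0,0],"fingers":0.53},{"delta_pos":[0,0,-6],"angular":[0,0,0],"fingers":0.53},{"delta_pos":[0,0,-6],"angular":[0,0,0],"fingers":0.53}]' | egrep 'pos|force:'
```

```text
eef_pos: [546.7, -9.4, 71.4]
force: [0.2, -0.1, 0.4]
grip_force: 0.0
```

```bash
python3 -m jog '[{"delta_pos":[0,0,-2],"angular":[0,0,0],"fingers":0.53},{"delta_pos":[0,0,-4],"angular":[0,0,0],"fingers":0.53},{"delta_pos":[0,0,-4],"angular":[0,0,0],"fingers":0.53}]' | egrep 'pos|force:'
```

```text
eef_pos: [546.7, -9.4, 67.5]
force: [0.2, 0.2, -0.2]
grip_force: 0.0
```

```bash
python3 -m jog '[{"delta_pos":[0,0,-2],"angular":[0,0,0],"fingers":0.53},{"delta_pos":[0,0,-4],"angular":[0,0,0],"fingers":0.53},{"delta_pos":[0,0,-4],"angular":[0,0,0],"fingers":0.53}]' | egrep 'pos|force:'
python3 - <<'E'
from h import *
c=ctrl.capture("side"); s=ctrl.sense(); print(s["eef_pos"],s["force"])
h=cv2.cvtColor(c["pixels"],cv2.COLOR_BGR2GRAY)
# dark-finger mask columns: lowest dark pixel per column
for u in range(336,376,2):
    col=h[150:225,u]; print(u,''.join('#' if x<50 else '+' if x<75 else '.' for x in col))
E
```

```text
eef_pos: [546.7, -9.4, 63.5]
force: [0.1, 0.9, 0.0]
grip_force: 0.0
[546.78557052  -9.40023339  63.63192616] [-0.08103118  0.08914617 -0.35023593]
336 ++++++++++++............+++.+++###############++.....+.....................
338 +##++++#++...........+++++++++#########################+...................
340 #+#+++#++..........++++++++..++##++#####################+..................
342 #+#+++++#++....+++##########++++....++###################+.................
344 ####+++++++++++++##############+.....+###################+.................
346 #########+#+++##########+########+++++#######+........................++++.
348 ##################################++#######++........................+++++.
350 #########################++#####+++##++...............................+++++
352 #######################+##++#++##+++.......................................
354 #################################++++....................+++++++...........
356 ######################################+....................................
358 #######################################+...................................
360 ########################################+..................................
362 #########################################+.................................
364 #########################++##############+.................................
366 ########################+..................................................
368 ########################+..................................................
370 ###+++###############+++...................................................
372 #+.....+########++++.......................................................
374 ###+++##########+..........................................................
```

The near finger's bottom edge is at about (344,207) and the far one's at (362,191). That puts the tips at z≈94 with a TCP reading of 63.6, so the lateral fit is exact and the height is about 30 mm above the TCP. I continue down under force watch.

```bash
python3 -m jog '[{"delta_pos":[0,0,-4],"angular":[0,0,0],"fingers":0.56},{"delta_pos":[0,0,-7],"angular":[0,0,0],"fingers":0.58},{"delta_pos":[0,0,-7],"angular":[0,0,0],"fingers":0.58}]' | egrep 'pos|force:'
```

```text
eef_pos: [546.6, -9.4, 56.4]
force: [0.3, 0.5, 0.2]
grip_force: 0.0
```

```bash
python3 -m jog '[{"delta_pos":[0,0,-4],"angular":[0,0,0],"fingers":0.58},{"delta_pos":[0,0,-7],"angular":[0,0,0],"fingers":0.58},{"delta_pos":[0,0,-7],"angular":[0,0,0],"fingers":0.58}]' | egrep 'pos|force:'
```

```text
eef_pos: [546.7, -9.4, 49.4]
force: [0.5, 0.6, 0.2]
grip_force: 0.0
```

```bash
python3 -m jog '[{"delta_pos":[0,0,-4],"angular":[0,0,0],"fingers":0.58},{"delta_pos":[0,0,-7],"angular":[0,0,0],"fingers":0.58},{"delta_pos":[0,0,-7],"angular":[0,0,0],"fingers":0.58}]' | egrep 'pos|force:|time'
```

```text
time_s: 5.4
eef_pos: [546.7, -9.4, 42.4]
force: [-0.1, 0.1, 0.1]
grip_force: 0.0
```

```bash
python3 - <<'E'
from h import *
c=ctrl.capture("side"); s=ctrl.sense(); print(s["eef_pos"],s["force"],s["grip_width"])
h=cv2.cvtColor(c["pixels"],cv2.COLOR_BGR2GRAY)
for u in range(332,376,2):
    print(u,''.join('#' if x<50 else '+' if x<75 else '.' for x in h[170:235,u]))
e=s["eef_pos"]
for z in(70,75,80): print(z,proj(c,[(559.8,-17.1,z)]).round(1))
for k in("yel","red"):
    v,u=np.nonzero(masks(c,"side")[k]); print(k,len(u),u.min(),u.max(),v.min(),v.max())
im=cv2.resize(c["pixels"][130:250,300:420],None,fx=5,fy=5,interpolation=cv2.INTER_CUBIC); cv2.imwrite("pics/near.png",cv2.convertScaleAbs(im,alpha=1.6,beta=25))
E
```

```text
[546.76033498  -9.39029177  42.58098346] [-0.69562789  0.87994055 -0.65572003] 0.5792803526239384
332 ++++...............++############+++++##++#+###+++...............
334 ++++...............++#############++++++++#++....+...............
336 ++...........+++++++######################++.....................
338 ...........++++++#++########################.....................
340 ........+++++++++...+....++##################....................
342 +....+++###+++####+++.......##################.........+.........
344 ++++++######+++######+......+######+++++++++++.......++++........
346 #+###########+++######++++########+................++++++++......
348 ##############+.+####+++++##++++++...............++++++++........
350 ###############++####++++..........................++++++........
352 ############+##+++###++..........................................
354 #####################+...............+++++++.....................
356 ########################++.......................................
358 ##########################+......................................
360 ###########################+.....................................
362 ############################+....................................
364 #############++#############+....................................
366 ############.....+...............................................
368 ############+....................................................
370 #####++++++......................................................
372 ###+.............................................................
374 ###+.............................................................
70 [[355.3 209.3]]
75 [[355.4 207.3]]
80 [[355.5 205.3]]
yel 217 350 376 194 210
red 127 326 335 204 222
```

View pics/near.png

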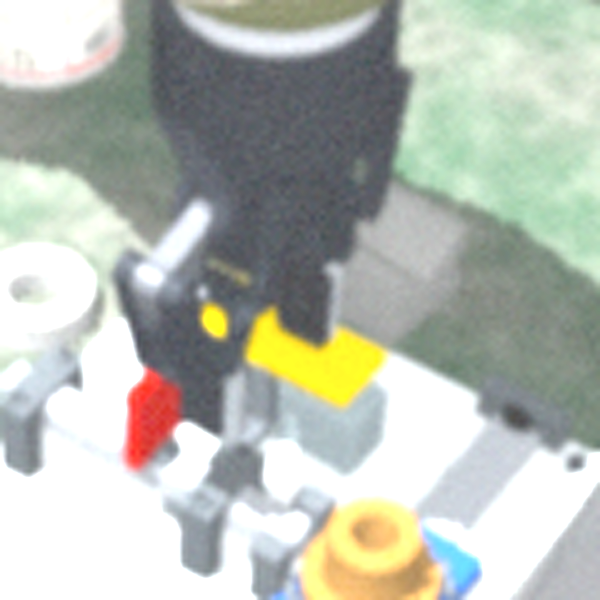

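Near-view: the right finger stands just beyond the red handle (handle edge at crop (180,400)) and the left finger is over the yellow bar (tip at crop (320,345)). By vision the tips are at z≈75, so there are about 15 mm to go before contact.

```bash
python3 -m jog '[{"delta_pos":[0,0,-4],"angular":[0,0,0],"fingers":0.58},{"delta_pos":[0,0,-9],"angular":[0,0,0],"fingers":0.58},{"delta_pos":[0,0,-9],"angular":[0,0,0],"fingers":0.58}]' | egrep 'pos|force:|time'
```

```text
time_s: 5.82
eef_pos: [547.0, -9.4, 33.7]
force: [-0.1, 0.2, 4.0]
grip_force: 2.0
```

```bash
python3 -m jog '[{"delta_pos":[0,0,-3],"angular":[0,0,0],"fingers":0.58},{"delta_pos":[0,0,-6],"angular":[0,0,0],"fingers":0.58},{"delta_pos":[0,0,-6],"angular":[0,0,0],"fingers":0.58}]' | egrep 'pos|force:|time'
```

```text
time_s: 6.2
eef_pos: [547.1, -9.4, 28.4]
force: [-2.2, 0.3, 8.7]
grip_force: 4.8
```

```bash
python3 -m jog '[{"delta_pos":[0,0,-2],"angular":[0,0,0],"fingers":0.58},{"delta_pos":[0,0,-3],"angular":[0,0,0],"fingers":0.58},{"delta_pos":[0,0,-3],"angular":[0,0,0],"fingers":0.58}]' | egrep 'pos|force:|time'
```

```text
time_s: 6.58
eef_pos: [547.5, -9.2, 27.9]
force: [-11.4, 1.5, 33.7]
grip_force: 17.3
```

```bash
python3 -m jog '[{"delta_pos":[0,0,2],"angular":[0,0,0],"fingers":0.58},{"delta_pos":[0,0,2],"angular":[0,0,0],"fingers":0.58}]' | egrep 'pos|force:|time'; python3 - <<'E'
from h import *
c=ctrl.capture("side"); a=cv2.imread("pics/side0.png"); s=ctrl.sense(); print(s["eef_pos"],s["force"])
def low(im):
    h=cv2.cvtColor(im,cv2.COLOR_BGR2HSV).astype(int); m=(h[...,0]>18)&(h[...,0]<36)&(h[...,1]>130)&(h[...,2]>100)
    return [(u,np.nonzero(m[170:225,u])[0].max()+170,np.nonzero(m[170:225,u])[0].min()+170) for u in range(352,378,2) if m[170:225,u].any()]
print(low(a)); print(low(c["pixels"]))
v,u=np.nonzero(masks(c,"side")["red"]); print(u.min(),u.max(),v.min(),v.max())
E
```

```text
time_s: 6.82
eef_pos: [547.2, -9.4, 28.2]
force: [-5.2, 1.0, 18.3]
grip_force: 8.9
[547.23073187  -9.34687126  28.21231893] [-5.16203593  0.94939137 17.19237205]
[(352, np.int64(203), np.int64(187)), (354, np.int64(204), np.int64(188)), (356, np.int64(205), np.int64(189)), (358, np.int64(206), np.int64(190)), (360, np.int64(207), np.int64(191)), (362, np.int64(208), np.int64(192)), (364, np.int64(209), np.int64(194)), (366, np.int64(210), np.int64(195)), (368, np.int64(210), np.int64(195)), (370, np.int64(209), np.int64(196)), (372, np.int64(207), np.int64(197)), (374, np.int64(204), np.int64(198)), (376, np.int64(201), np.int64(200))]
[(352, np.int64(206), np.int64(199)), (354, np.int64(207), np.int64(198)), (356, np.int64(208), np.int64(201)), (358, np.int64(209), np.int64(203)), (360, np.int64(210), np.int64(204)), (362, np.int64(211), np.int64(205)), (364, np.int64(212), np.int64(205)), (366, np.int64(213), np.int64(204)), (368, np.int64(213), np.int64(200)), (370, np.int64(212), np.int64(201)), (372, np.int64(209), np.int64(202)), (374, np.int64(207), np.int64(203))]
326 335 208 222
```

The bar dropped 3 px, about 8 mm, so the catch is fully down. Now I draw the bolt along fixture -x.

```bash
python3 -m jog '[{"delta_pos":[-5.9,1.3,0.4],"angular":[0,0,0],"fingers":0.58},{"delta_pos":[-11.7,2.5,0.4],"angular":[0,0,0],"fingers":0.58},{"delta_pos":[-17.6,3.8,0.4],"angular":[0,0,0],"fingers":0.58},{"delta_pos":[-23.5,5.1,0.4],"angular":[0,0,0],"fingers":0.58},{"delta_pos":[-23.5,5.1,0.4],"angular":[0,0,0],"fingers":0.58}]' | egrep 'pos|force:|time'; python3 - <<'E'
from h import *
c=ctrl.capture("side"); s=ctrl.sense(); print(s["eef_pos"],s["force"])
v,u=np.nonzero(masks(c,"side")["red"]); print(len(u),u.min(),u.max(),v.min(),v.max())
E
```

```text
time_s: 7.5
eef_pos: [525.2, -4.8, 28.4]
force: [4.3, -0.8, 9.8]
grip_force: 4.4
[525.15151909  -4.7902032   28.35759722] [ 2.66093535 -0.26984034  8.95644867]
60 320 325 205 219
```

The handle is following: its left edge went from u 326 to 320, about 12 mm. I continue to the stop.

```bash
python3 -m jog '[{"delta_pos":[-5.9,1.3,-0.3],"angular":[0,0,0],"fingers":0.58},{"delta_pos":[-11.7,2.5,-0.3],"angular":[0,0,0],"fingers":0.58},{"delta_pos":[-16.6,3.6,-0.3],"angular":[0,0,0],"fingers":0.58},{"delta_pos":[-19.5,4.2,-0.3],"angular":[0,0,0],"fingers":0.58},{"delta_pos":[-19.5,4.2,-0.3],"angular":[0,0,0],"fingers":0.58}]' | egrep 'pos|force:|time'; python3 - <<'E'
from h import *
c=ctrl.capture("side"); s=ctrl.sense(); print(s["eef_pos"],s["force"])
v,u=np.nonzero(masks(c,"side")["red"]); print(len(u),u.min(),u.max(),v.min(),v.max())
E
```

```text
time_s: 8.18
eef_pos: [506.3, -0.8, 28.3]
force: [5.4, -1.9, 9.1]
grip_force: 4.8
[506.31355097  -0.75551222  28.29809937] [ 5.01480246 -1.5774534  10.03977905]
68 310 316 200 214
```

```bash
python3 -m jog '[{"delta_pos":[-2,0.4,0],"angular":[0,0,0],"fingers":0.58},{"delta_pos":[-3.9,0.8,0],"angular":[0,0,0],"fingers":0.58},{"delta_pos":[-3.9,0.8,0],"angular":[0,0,0],"fingers":0.58}]' | egrep 'pos|force:|time'
```

```text
time_s: 8.6
eef_pos: [502.7, 0.0, 28.3]
force: [5.8, -0.8, 8.2]
grip_force: 4.6
```

```bash
python3 -m jog '[{"delta_pos":[-2,0.4,0],"angular":[0,0,0],"fingers":0.58},{"delta_pos":[-2.9,0.6,0],"angular":[0,0,0],"fingers":0.58},{"delta_pos":[-2.9,0.6,0],"angular":[0,0,0],"fingers":0.58}]' | egrep 'pos|force:|time'
```

```text
time_s: 8.98
eef_pos: [502.6, 0.0, 28.5]
force: [20.7, -2.6, -2.0]
grip_force: 11.1
```

```bash
python3 -m jog '[{"delta_pos":[-1.5,0.3,0],"angular":[0,0,0],"fingers":0.58},{"delta_pos":[-1.9,0.4,0],"angular":[0,0,0],"fingers":0.58},{"delta_pos":[-1.9,0.4,0],"angular":[0,0,0],"fingers":0.58}]' | egrep 'pos|force:|time'; python3 - <<'E'
from h import *
c=ctrl.capture("side"); s=ctrl.sense(); print(s["eef_pos"],s["force"])
v,u=np.nonzero(masks(c,"side")["red"]); print(len(u),u.min(),u.max(),v.min(),v.max())
print((proj(c,fx2w([(-24,-42,82),(-60,-42,82)],545.5,-12.4,-.2135))).round(1))
E
```

```text
time_s: 9.35
eef_pos: [502.6, 0.0, 28.7]
force: [30.0, -2.1, -8.8]
grip_force: 15.6
[5.02553009e+02 5.79429922e-02 2.86822119e+01] [ 29.76567726  -2.84010811 -10.20090732]
66 308 314 199 213
[[322.9 208.6]
 [306.1 199.5]]
```

The bolt is at its hard stop: the position has stalled at x 502.6, force is up to 30 N, and the handle has moved 18 px against about 17 px expected for 36 mm. I relieve the force, then raise the fingers.

```bash
python3 -m jog '[{"delta_pos":[5.5,-1.2,0],"angular":[0,0,0],"fingers":0.58},{"delta_pos":[6.5,-1.4,4],"angular":[0,0,0],"fingers":0.58},{"delta_pos":[6.5,-1.4,15],"angular":[0,0,0],"fingers":0.58},{"delta_pos":[6.5,-1.4,60],"angular":[0,0,0],"fingers":0.58},{"delta_pos":[6.5,-1.4,120],"angular":[0,0,0],"fingers":0.3},{"delta_pos":[6.5,-1.4,120],"angular":[0,0,0],"fingers":0}]' | egrep 'pos|force:|time'; python3 - <<'E'
from h import *
c=ctrl.capture("side"); t=ctrl.capture("top"); s=ctrl.sense(); print(s["eef_pos"],s["force"])
v,u=np.nonzero(masks(c,"side")["red"]); print(len(u),u.min(),u.max(),v.min(),v.max())
def low(im):
    h=cv2.cvtColor(im,cv2.COLOR_BGR2HSV).astype(int); m=(h[...,0]>18)&(h[...,0]<36)&(h[...,1]>130)&(h[...,2]>100)
    return [(u,int(np.nonzero(m[170:225,u])[0].max()+170)) for u in range(352,378,2) if m[170:225,u].any()]
print(low(c["pixels"]))
E
```

```text
time_s: 10.15
eef_pos: [503.1, -0.0, 150.7]
force: [-0.6, -0.7, -0.2]
grip_force: 0.0
[5.01071878e+02 4.07377715e-01 1.46556606e+02] [ 0.10743742 -0.29328163 -0.77406116]
157 309 318 192 213
[(352, 203), (354, 204), (356, 205), (358, 206), (360, 207), (362, 208), (364, 209), (366, 210), (368, 210), (370, 209), (372, 207), (374, 204), (376, 202)]
```

The catch is back up (its bar edge rows match the start) and the bolt is drawn 17 px, about 36 mm. Now I shut the fingers and go to the right of the push plate.

```bash
python3 -m jog '[{"delta_pos":[28,-48,0],"angular":[0,0,0],"fingers":0},{"delta_pos":[56,-95,0],"angular":[0,0,0],"fingers":0},{"delta_pos":[84,-143,0],"angular":[0,0,0],"fingers":0},{"delta_pos":[84,-143,-30],"angular":[0,0,0],"fingers":0},{"delta_pos":[84,-143,-60],"angular":[0,0,0],"fingers":0},{"delta_pos":[84,-143,-60],"angular":[0,0,0],"fingers":0}]' | egrep 'pos|force:|time|width'; python3 - <<'E'
from h import *
c=ctrl.capture("side"); s=ctrl.sense(); e=s["eef_pos"]; print(e,s["force"])
b=(280,440,150,320); k=3.5
im=cv2.resize(c["pixels"][b[2]:b[3],b[0]:b[1]],None,fx=k,fy=k,interpolation=cv2.INTER_CUBIC); im=cv2.convertScaleAbs(im,alpha=1.5,beta=25)
for p in proj(c,[e+[3,-2,z] for z in(-17,0,17,30)]): cv2.circle(im,(int((p[0]+.5-b[0])*k),int((p[1]+.5-b[2])*k)),2,(255,0,255),-1); print(p.round(1))
cv2.imwrite("pics/push0.png",im)
E
```

```text
time_s: 11.0
eef_pos: [583.5, -141.9, 83.2]
force: [-0.5, 0.5, 0.5]
grip_width: 0.0
grip_force: 0.0
[ 584.74153742 -142.29179781   85.4430174 ] [0.49234187 0.23237081 0.83603608]
[341.1 270.7]
[341.3 264.1]
[341.5 257.3]
[341.6 251.9]
```

View pics/push0.png

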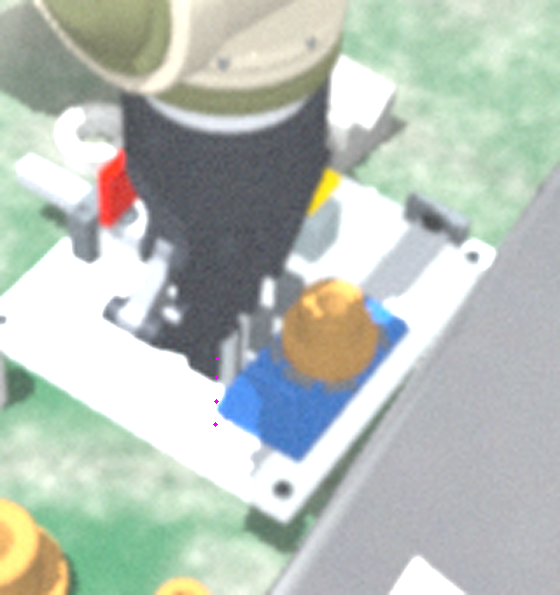

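The shut fingertips are at crop (218,380), about 17 mm above the reported TCP, and in front of the push plate on its right side. I lower to a tip height of about 49, which keeps the knuckles above the bush, and then push along fixture +y.

```bash
python3 -m jog '[{"delta_pos":[0,0,-28],"angular":[0,0,0],"fingers":0},{"delta_pos":[0,0,-55],"angular":[0,0,0],"fingers":0},{"delta_pos":[0,0,-55],"angular":[0,0,0],"fingers":0},{"delta_pos":[1.1,4.9,-55],"angular":[0,0,0],"fingers":0},{"delta_pos":[2.1,9.8,-55],"angular":[0,0,0],"fingers":0},{"delta_pos":[3.2,14.7,-55],"angular":[0,0,0],"fingers":0},{"delta_pos":[4.2,19.5,-55],"angular":[0,0,0],"fingers":0},{"delta_pos":[5.3,24.4,-55],"angular":[0,0,0],"fingers":0},{"delta_pos":[6.4,29.3,-55],"angular":[0,0,0],"fingers":0},{"delta_pos":[6.4,29.3,-55],"angular":[0,0,0],"fingers":0}]' | egrep 'pos|force:|time'; python3 - <<'E'
from h import *
for n in("side","top"):
    c=ctrl.capture(n); m=masks(c,n)["blue"]; v,u=np.nonzero(m); print(n,len(u),u.min(),u.max(),v.min(),v.max())
E
```

```text
time_s: 12.3
eef_pos: [592.0, -112.9, 31.7]
force: [-0.9, 1.0, -0.2]
grip_force: 0.0Traceback (most recent call last):
  File "<stdin>", line 3, in <module>
  File "h.py", line 19, in masks
    return dict(yel=big(b&(H>20)&(H<35)&(S>150)&(V>150)),red=big(b&((H<4)|(H>172))&(S>170)&(V>90)),
                    ~~~^^^^^^^^^^^^^^^^^^^^^^^^^^^^^^^^^
  File "h.py", line 13, in big
    n,l,s,ce=cv2.connectedComponentsWithStats(m.astype(np.uint8)); i=1+np.argmax(s[1:,4]); return l==i
                                                                       ~~~~~~~~~^^^^^^^^^
    return _wrapfunc(a, 'argmax', axis=axis, out=out, **kwds)
    return bound(*args, **kwds)
ValueError: attempt to get argmax of an empty sequence
```

```bash
python3 - <<'E'
from h import *
a=cv2.imread("pics/side0.png"); c=ctrl.capture("side"); cv2.imwrite("pics/p1.png",c["pixels"])
def st(im):
    h=cv2.cvtColor(im,cv2.COLOR_BGR2HSV).astype(int); b=box(None,"side")
    for nm,m in(("blue",(h[...,0]>100)&(h[...,0]<125)&(h[...,1]>140)),("bronze",(h[...,0]>8)&(h[...,0]<19)&(h[...,1]>130))):
        m=big(m&b); v,u=np.nonzero(m); print(nm,len(u),u.min(),u.max(),v.min(),v.max(),u.mean().round(1),v.mean().round(1))
    return m
st(a); st(c["pixels"])
print(proj(c,fx2w([(70,-26,26),(70,34,26)],545.5,-12.4,-.2135)).round(1)); s=ctrl.sense(); print(s["force"],s["eef_pos"])
h=cv2.cvtColor(c["pixels"],cv2.COLOR_BGR2GRAY)
for u in range(334,372,2): print(u,''.join('#' if x<50 else '+' if x<75 else '.' for x in h[220:290,u]))
E
```

```text
blue 622 342 380 249 280 359.0 265.0
bronze 537 361 387 231 257 373.5 244.3
blue 320 357 383 249 275 368.9 263.6
bronze 418 366 390 227 252 378.5 240.8
[[373.  249.3]
 [391.3 227.7]]
[ 0.41901758 -0.08476184  0.37916509] [ 591.92340862 -113.18647625   31.59383081]
334 ...................................+..................................
336 +++++++++++++++.....................+.................................
338 #++++++#++..................++++...++#................................
340 #+++++++++..............++++...+++###+#...............................
342 #####+#+++++.....++++++++++.....+######...............................
344 ####+++##+++++++++++######+++...++#####+..............................
346 ###########++++++########################++...........................
348 ############################################+.........................
350 #############################################+........................
352 ##############################################+.......................
354 ####################################++++.+............................
356 ##########+########################+..................................
358 #################################++............+++....................
360 ############################+...............++++++++................+#
362 #############################+........+++++++++++++++................+
364 #######################+#+++++++++++++++++++++++++++++................
366 ###################+++.......++++++++++++++++++++++++++...............
368 ###################++............+++++++++++++++++++++++..............
370 ################++++.............++++++++++++++++++++++...............
```

The bush has moved about 12 mm with the shuttle (bronze lower edge 257 → 252), so the push is working. I continue.

```bash
python3 -m jog '[{"delta_pos":[1.1,4.9,0],"angular":[0,0,0],"fingers":0},{"delta_pos":[2.1,9.8,0],"angular":[0,0,0],"fingers":0},{"delta_pos":[3.2,14.7,0],"angular":[0,0,0],"fingers":0},{"delta_pos":[4.2,19.5,0],"angular":[0,0,0],"fingers":0},{"delta_pos":[5.3,24.4,0],"angular":[0,0,0],"fingers":0},{"delta_pos":[6.4,29.3,0],"angular":[0,0,0],"fingers":0},{"delta_pos":[7.4,34.2,0],"angular":[0,0,0],"fingers":0},{"delta_pos":[8.5,39.1,0],"angular":[0,0,0],"fingers":0},{"delta_pos":[8.5,39.1,0],"angular":[0,0,0],"fingers":0}]' | egrep 'pos|force:|time'; 
```

```text
time_s: 13.52
eef_pos: [600.8, -73.7, 31.9]
force: [0.3, 0.5, 0.8]
grip_force: 0.0
```

```bash
python3 -m jog '[{"delta_pos":[0.6,2.9,0],"angular":[0,0,0],"fingers":0},{"delta_pos":[1.3,5.9,0],"angular":[0,0,0],"fingers":0},{"delta_pos":[1.3,5.9,0],"angular":[0,0,0],"fingers":0}]' | egrep 'pos|force:|time'; 
```

```text
time_s: 13.9
eef_pos: [602.0, -68.1, 31.9]
force: [0.6, 0.2, 0.6]
grip_force: 0.0
```

```bash
python3 -m jog '[{"delta_pos":[0.6,2.9,0],"angular":[0,0,0],"fingers":0},{"delta_pos":[0.8,3.9,0],"angular":[0,0,0],"fingers":0},{"delta_pos":[0.8,3.9,0],"angular":[0,0,0],"fingers":0}]' | egrep 'pos|force:|time'; 
```

```text
time_s: 14.28
eef_pos: [602.5, -65.4, 31.9]
force: [-1.3, -5.5, 0.8]
grip_force: 3.0
```

```bash
python3 -m jog '[{"delta_pos":[0.4,2,0],"angular":[0,0,0],"fingers":0},{"delta_pos":[0.4,2,0],"angular":[0,0,0],"fingers":0},{"delta_pos":[0.4,2,0],"angular":[0,0,0],"fingers":0}]' | egrep 'pos|force:|time'; python3 -m jog '[{"delta_pos":[-1,-5,0],"angular":[0,0,0],"fingers":0},{"delta_pos":[-4,-20,0],"angular":[0,0,0],"fingers":0},{"delta_pos":[-4,-20,0],"angular":[0,0,0],"fingers":0},{"delta_pos":[-8,-40,50],"angular":[0,0,0],"fingers":0},{"delta_pos":[-40,-90,100],"angular":[0,0,0],"fingers":0},{"delta_pos":[-90,-130,130],"angular":[0,0,0],"fingers":0},{"delta_pos":[-130,-170,130],"angular":[0,0,0],"fingers":0},{"delta_pos":[-170,-210,130],"angular":[0,0,0],"fingers":0},{"delta_pos":[-210,-250,130],"angular":[0,0,0],"fingers":0},{"delta_pos":[-210,-250,130],"angular":[0,0,0],"fingers":0}]'| egrep 'pos|force:|time'
python3 - <<'E'
from h import *
a=cv2.imread("pics/side0.png")
c=ctrl.capture("side"); t=ctrl.capture("top")
def st(im):
    h=cv2.cvtColor(im,cv2.COLOR_BGR2HSV).astype(int); b=box(None,"side"); b[150:165,265:425]=1
    for nm,m in(("blue",(h[...,0]>100)&(h[...,0]<125)&(h[...,1]>140)),("bronze",(h[...,0]>8)&(h[...,0]<19)&(h[...,1]>130)),("red",((h[...,0]<4)|(h[...,0]>172))&(h[...,1]>170)&(h[...,2]>90))):
        m=big(m&b); v,u=np.nonzero(m); print(nm,len(u),u.min(),u.max(),v.min(),v.max(),u.mean().round(1),v.mean().round(1))
st(a); st(c["pixels"])
l=cv2.resize(c["pixels"][150:310,260:460],None,fx=2,fy=2,interpolation=cv2.INTER_CUBIC); r=cv2.resize(t["pixels"][120:280,240:440],None,fx=2,fy=2,interpolation=cv2.INTER_CUBIC)
cv2.imwrite("pics/final.png",np.hstack([l,r]))
E
```

```text
time_s: 14.65
eef_pos: [602.6, -65.1, 31.9]
force: [-4.1, -14.3, 1.3]
grip_force: 7.4
time_s: 15.9
eef_pos: [390.9, -314.7, 162.0]
force: [1.3, 1.0, 0.2]
grip_force: 0.0
blue 622 342 380 249 280 359.0 265.0
bronze 537 361 387 231 257 373.5 244.3
red 147 326 335 200 222 330.1 210.9
blue 574 363 398 227 256 378.4 242.1
bronze 498 380 404 209 234 392.0 222.4
red 155 309 318 192 213 313.1 202.4
```

View pics/final.png

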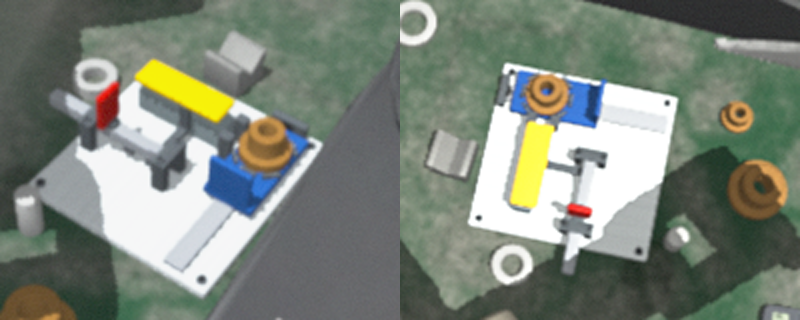

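The final views show the shuttle against the end stop: the bush moved (18.5,-21.9) px against (18.3,-21.6) expected for 60 mm. The bolt is drawn, the catch is up, and the bush is seated in the nest. The ring, V-block and pin are still standing in place.

```bash
python3 -c "
from rig import ctrl
print(ctrl.finish_job())"
```

```text
the job is handed in; nothing more can be done
None
```

I handed the job in at about 16 s of the 45 s allowed: the bolt is drawn to its stop, the catch has sprung up again, and the shuttle is at its far stop with the bush seated. The hand-in returned no verdict, so this rests on my last camera and force checks.

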